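# Roll the amber vial onto the scanner's read line

## Robot

A 7-joint arm with a two-finger parallel gripper is mounted at the origin on the work surface. World frame = base frame: x ahead of the robot, y to its left, z up, the work surface at z = 0. Lengths are in m, angles in rad, forces in N, time in s.
With the tool pointing down it reaches from about 0.425 to 0.925 m from the base axis. Payload 6.8 kg.
Tool frame: the origin (TCP) lies midway between the tips of the shut fingers; the grasp point (between the pads) lies 19 mm behind it; z points along the fingers, y is the direction in which the jaws open and shut (so a half turn about z gives the same grasp; the last joint's range is limited). The gripper opens to 88 mm and grips with 3 to 60 N. Pads are 20 mm wide; open, the fingers measure 115 mm over their backs; the gripper's body (75 mm by 178 mm) begins 61 mm behind the grasp point.
Start: joints at [-1.277, 0.477, 0.022, 1.555, -0.011, 1.109, -0.083], TCP at [0.264, 0.621, 0.223] pointing down, gripper open.
Joint ranges: [-2.96, 2.96], [-0.34, 2.1], [-1.41, 1.46], [0.24, 2.44], [-1.37, 4.51], [0.17, 1.92], [-2.96, 2.96]. Speed limits (rad/s): [2.39, 2.39, 3.14, 3.14, 3.14, 3.14, 3.14].

## Interface

Orientations are given as a unit quaternion [x, y, z, w].
In Python, from workcell import robot, capture, camera_info, models gives the robot as it stands.
- The arm moves only by the tool carry_out, never from a script. Its argument "series" is a list of rows, each an object of numbers: "fingers": the finger opening in cm, from 0 to 8.78; "dx", "dy", "dz": the shift along the tool's x, y, z in cm; "ax", "ay", "az": the turn, a rotation vector about the tool's x, y, z in degrees. In form: [{"fingers": .., "dx": .., "dy": .., "dz": .., "ax": .., "ay": .., "az": ..}, ...]. A call has 1 to 8 rows; each row shifts and turns the commanded pose from where the row before left it, along the tool's axes as they then stand; what a row does not reach is not made up. A row lasts 1/8 s, in which the tool goes at most 62.5 mm and 10.7 degrees, less where a joint would pass 70% of its speed; a pose out of reach is approached as far as the arm can. A call with a gripper value outside its range is refused whole. The fingers move at their own pace and stop on an object; "force" is the grip in N (left out, the last holds). Time passes only in rows, so rows that do not move let the fingers close. It gives the time, the measured TCP pose, the force and the opening at its end, in the units of the state.
- robot.sense(): the state, without advancing time (a new reading comes with each control period).
- capture(name): name is "scene" or "top" or "wrist"; returns (picture, depth): 420x560x3 uint8, blue, green, red; 420x560 float32, m along the optical axis (not along the pixel's ray), 0 where there is no reading.
- camera_info(name): a dict with "vfov" (degrees; the focal length in pixels is half the picture's height over the tangent of half this angle, whatever the lens; pixels are square), "cx", "cy" (the principal point, pixels), "dist_coeffs" ([k1, k2, p1, p2, k3] as OpenCV has them; the pictures are not rectified), "R" (3x3) and "t" (3): a world point X has camera coordinates R X + t. Camera axes: x right, y down, z forward; pixel columns grow to the right and rows downward; lengths in m; the calibration is good to about 2 mm. A picture is of the moment at which its call begins: read the wrist's pose just before it. camera_info takes no time and is no camera call; for the wrist camera it gives the pose at the moment of the call.
- robot.finish_job(): hands the job in, once; it reports no verdict.
Trained networks look in the newest picture that a camera, given by its name, has taken for a name from the list of things; names that differ only in an ending like _2 or _b are one class to them, and where a whole thing is asked for, a point or a joint stands for the part that bears it (a point fixed in the world has none). Each returns a list of dicts, best first, with "p" (0 to 1); they miss things now and then, are a little off and sometimes report something else, mostly with a low value. They report only what shows in the picture. A call takes as long as a camera call. They do not tell look-alikes from the thing itself.
- models.find_in(camera, thing): "position" ([x, y, z] in m, in world coordinates, good to about 4 mm: the middle of the surface that is visible of it).
- models.masks_of(camera, thing): "pixels" (420x560 bool, what is visible of it).
The state is a dict: "t": time; "joint_pos": joint angles; "joint_velocities": joint speeds; "joint_torque": joint torques, N m; "tcp_pos": TCP position; "eef_rot": TCP orientation; "ft_force": force on the tool from outside, world axes, zero at the start; "torque": the same for the moment, N m; "finger_gap": finger opening in m.
Only numpy, scipy, OpenCV 4.12 (cv2) and the standard library are available. Lean on these libraries where they do the work, as an engineer would, in place of code of your own. Each camera call takes 0.05 s, during which the arm holds its last target. There are 200 camera calls.

## Task

Using only a fingertip, gently push the amber vial so that it rolls sideways across the white mat, until it lies along the red scan line with the line under its middle, ready for the scanner to read its bar code. Do not lift it or pick it up, and leave the clear vial and the other things on the bench where they are.

Things in the scene. Friction and masses are not known exactly. Their poses are not given: they have to be found in the camera images.
- scan_line (a point): Middle of the red scan line (150 mm long, 4 mm wide) printed on top of the white silicone mat, 3 mm above the bench. x runs along the line, y across it, z up. The mat is fixed to the bench, 220 mm along x by 360 mm along y, centred on this point; thin grey corner marks on it frame the scanner's view.
- scanner_head (a point): Middle of the grey scanner head, 152 mm above the bench, a fixed part of the station off the mat's +y edge. The head is about 70 x 95 x 80 mm as tilted, top 195 mm above the bench; below it a thin post and a round black foot, 100 mm across. Keep clear of it.
- amber_vial: The vial to roll: brown glass, black cap, label with black rings; lies on the mat 70 to 115 mm left or right of the line, about parallel to it. Origin on its axis, 14 mm above the mat, mid-way along the straight wall (28 mm diameter, 78 mm long); x points to the cap (24 mm diameter, end at 60 mm); y, z turn as it rolls. About 60 g, friction 0.4. Pushed at under 50 mm/s it stops in 3 mm when let go.
- clear_vial: A vial of the same size in clear glass with a blue cap and the same label, lying on the mat on the other side of the line. Origin and axes as for the amber vial. Leave it alone.
- dropper_mid (a point): Small brown dropper bottle with white collar and black bulb, standing on the bench beyond the mat's far (+x) edge: 36 mm diameter, 99 mm high; this point is on its axis 45 mm above the bench. Leave it alone.
- tube_rack_mid (a point): Blue rack (150 x 80 mm, long side along its x) with four orange-capped 50 ml tubes, 120 mm high in all, standing on the bench off the mat's -y edge; this point is at its middle, 60 mm above the bench. Leave it alone.
Things that resemble listed ones, but are neither listed nor needed, are in the scene too. What is shaped like the amber_vial but purple or yellow is not meant.

How it is judged:
By the outcome, as a careful person would: the job done as asked, in the order asked, and still so for the second after the job is handed in, with the robot touching nothing.
It also fails if it takes over 54 s, if anything falls off the work surface, if the arm or the gripper's body presses on something with over 40 N, if the wrist force passes 120 N, or if a joint passes its speed limit or range.

## Working session

There is one attempt and no reset: what is moved stays moved. The work goes in short steps, Python scripts to look and compute and a tool call to move; the robot and the scene stay as the last step left them, time stands still between calls to the robot, and variables do not carry over. Pictures are saved under pics/ and viewed, about 8 in all and at most 12, crops included, and the job is handed in when it is done.

Besides the shell and the picture viewer there is one more tool, called after "Call:" in YAML: its name, and indented under it one key for each argument. carry_out: Moves the arm, as the interface text tells. Its arguments: {"type":"object","properties":{"series":{"type":"array","items":{"type":"object","properties":{"fingers":{"type":"number"},"dx":{"type":"number"},"dy":{"type":"number"},"dz":{"type":"number"},"ax":{"type":"number"},"ay":{"type":"number"},"az":{"type":"number"}}}},"force":{"type":"number"}},"required":["series"]}

```bash
mkdir -p pics; ls; cat > h.py <<'E'
import numpy as np, cv2
from workcell import robot, capture, camera_info, models
def K(n):
    c=camera_info(n); f=210/np.tan(np.radians(c['vfov'])/2)
    return c,np.array([[f,0,c['cx']],[0,f,c['cy']],[0,0,1.]])
def plane(n,uv,z):
    """pixels -> world points on plane z"""
    c,k=K(n); R=np.array(c['R']);t=np.array(c['t'])
    p=cv2.undistortPoints(np.array(uv,float).reshape(-1,1,2),k,np.array(c['dist_coeffs'])).reshape(-1,2)
    d=np.c_[p,np.ones(len(p))]@R; o=-R.T@t
    return o+d*((z-o[2])/d[:,2])[:,None]
def proj(n,X):
    c,k=K(n); return cv2.projectPoints(np.array(X,float).reshape(-1,1,3),cv2.Rodrigues(np.array(c['R']))[0],np.array(c['t']),k,np.array(c['dist_coeffs']))[0].reshape(-1,2)
E
python3 - <<'E'
from h import *
s=robot.sense();print({k:np.round(v,3) for k,v in s.items()})
for n in('scene','top'):
    im,d=capture(n);cv2.imwrite(f'pics/{n}0.png',im)
    for th in('scan_line','amber_vial','clear_vial','scanner_head','dropper_mid','tube_rack_mid'):
        for r in models.find_in(n,th)[:4]: print(n,th,round(r['p'],2),np.round(r['position'],3),proj(n,[r['position']]).round())
E
```

```text
pics
{'t': np.float64(0.0), 'joint_pos': array([-1.277,  0.478,  0.022,  1.556, -0.012,  1.109, -0.083]), 'joint_velocities': array([-0.002, -0.001,  0.001, -0.   ,  0.002, -0.001,  0.001]), 'joint_torque': array([ 0.0000e+00, -5.8286e+01,  1.5340e+00, -2.7260e+01, -5.4000e-02,
        1.7000e-02,  0.0000e+00]), 'tcp_pos': array([0.264, 0.621, 0.222]), 'eef_rot': array([ 0.2  ,  0.98 , -0.001, -0.   ]), 'ft_force': array([ 0.041, -0.154,  0.064]), 'torque': array([-0.016,  0.007, -0.045]), 'finger_gap': np.float64(0.087)}
scene scan_line 0.91 [0.601 0.014 0.005] [[271. 237.]]
scene amber_vial 0.92 [0.817 0.096 0.026] [[358. 263.]]
scene amber_vial 0.89 [0.596 0.071 0.026] [[286. 219.]]
scene amber_vial 0.78 [0.501 0.258 0.021] [[310. 172.]]
scene clear_vial 0.7 [ 0.58  -0.094  0.027] [[232. 248.]]
scene scanner_head 0.64 [0.602 0.015 0.004] [[271. 237.]]
scene dropper_mid 0.71 [ 0.727 -0.021  0.049] [[296. 262.]]
scene tube_rack_mid 0.72 [0.602 0.015 0.003] [[271. 237.]]
scene tube_rack_mid 0.64 [ 0.589 -0.297  0.061] [[160. 288.]]
top scan_line 0.73 [0.583 0.022 0.002] [[292. 224.]]
top amber_vial 0.9 [0.497 0.264 0.028] [[192. 260.]]
top amber_vial 0.83 [0.592 0.082 0.025] [[268. 220.]]
top amber_vial 0.77 [0.815 0.105 0.025] [[258. 130.]]
top clear_vial 0.68 [ 0.57  -0.084  0.027] [[336. 228.]]
top scanner_head 0.84 [0.578 0.016 0.001] [[295. 226.]]
top dropper_mid 0.61 [ 0.709 -0.018  0.051] [[308. 170.]]
top tube_rack_mid 0.92 [ 0.551 -0.274  0.06 ] [[418. 235.]]
top tube_rack_mid 0.28 [0.581 0.017 0.   ] [[294. 225.]]
```

```bash
python3 - <<'E'
import cv2
t=cv2.imread('pics/top0.png');s=cv2.imread('pics/scene0.png')
cv2.imwrite('pics/scene_c.png',cv2.resize(s[110:340,130:430],None,fx=2.6,fy=2.6))
cv2.imwrite('pics/top_c.png',cv2.resize(t[90:310,160:450],None,fx=2.7,fy=2.7))
E
```

```text
(no output)
```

View pics/top_c.png

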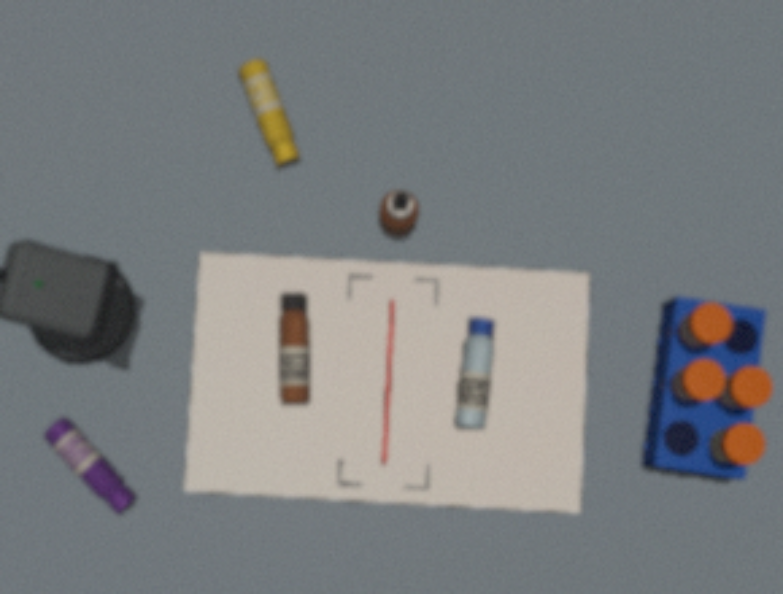

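View pics/scene_c.png

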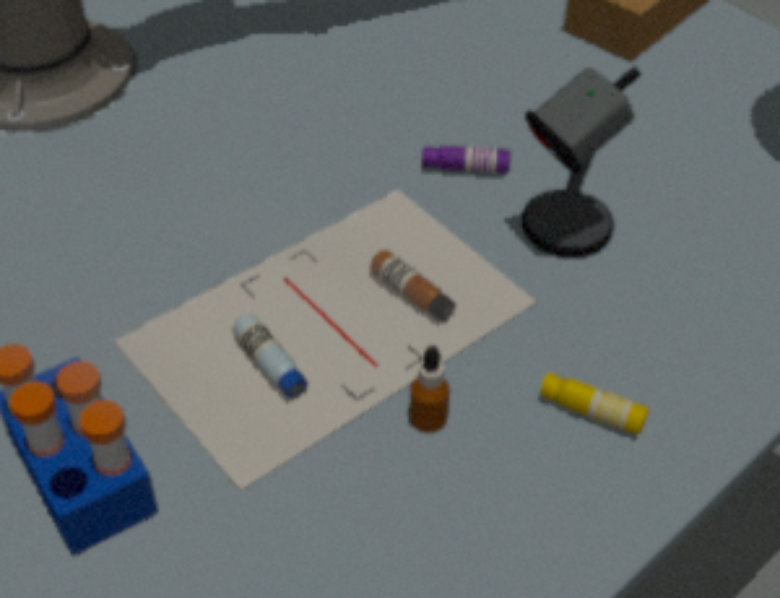

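The top view shows three vial-shaped candidates:
- **Brown** with a black cap, at (268,220), on the mat left of the line.
- **Yellow**, at (258,130), on the bench.
- **Purple**, at (192,260), on the bench.

The brown one fits the description. It is the only one on the mat apart from the clear vial at (336,228). The line runs from (305,201) to (302,261). The scanner head is at about (182,197), and the two crops confirm these positions.

```bash
cat >> h.py <<'E'
def axis(pts):
    r=cv2.minAreaRect(np.float32(pts)); return r
def line(n,im):
    b,g,r=[im[...,i].astype(int) for i in range(3)]
    m=((r-g>45)&(r-b>45)).astype(np.uint8)
    return m
def measure(n):
    im,_=capture(n)
    out={}
    pos={th:models.masks_of(n,th) for th in('amber_vial','scan_line','clear_vial')}
    for th,z in(('amber_vial',.017),('clear_vial',.017),('scan_line',.003)):
        for r in pos[th][:4]:
            v,u=np.nonzero(r['pixels']); 
            if len(u)<20: continue
            X=plane(n,np.c_[u,v],z)[:,:2]; c=X.mean(0); w,V=np.linalg.eigh(np.cov((X-c).T)); a=V[:,1]*np.sign(V[0,1]); q=(X-c)@a
            e=c+a*(q.max()+q.min())/2
            print(n,th,round(r['p'],2),'mean',c.round(4),'mid',e.round(4),'ang',np.degrees(np.arctan2(a[1],a[0])).round(2),'len',np.ptp(q).round(3),'px',(u.mean().round(),v.mean().round()))
    return im
E
python3 - <<'E'
from h import *
for n in('top','scene'): measure(n); c=camera_info(n);print(-np.array(c['R']).T@np.array(c['t']))
# scanner head
print(plane('top',[(182,197)],.17),plane('scene',[(354,150)],.15), plane('scene',[(349,196)],0.0),plane('top',[(308,169)],.09))
from scipy.spatial.transform import Rotation as Ro
print(Ro.from_quat(robot.sense()['eef_rot']).as_matrix().round(3)); c=camera_info('wrist');print(np.round(c['R'],3),-np.array(c['R']).T@np.array(c['t']),c['vfov'])
E
```

```text
top amber_vial 0.83 mean [0.5945 0.0797] mid [0.5978 0.0797] ang 1.22 len 0.099 px (np.float64(268.0), np.float64(219.0))
top amber_vial 0.78 mean [0.4927 0.2667] mid [0.4911 0.2652] ang 42.53 len 0.098 px (np.float64(192.0), np.float64(262.0))
top amber_vial 0.56 mean [0.8181 0.1027] mid [0.8164 0.1021] ang 20.46 len 0.101 px (np.float64(259.0), np.float64(130.0))
top amber_vial 0.38 mean [ 0.5554 -0.2934] mid [ 0.5577 -0.2937] ang -8.02 len 0.157 px (np.float64(421.0), np.float64(234.0))
top clear_vial 0.66 mean [ 0.5725 -0.084 ] mid [ 0.5732 -0.0841] ang -6.79 len 0.101 px (np.float64(336.0), np.float64(228.0))
top scan_line 0.88 mean [0.5746 0.0323] mid [0.5873 0.0978] ang 79.07 len 0.593 px (np.float64(288.0), np.float64(228.0))
[0.48392923 0.0303435  1.32385529]
scene amber_vial 0.89 mean [0.4917 0.2606] mid [0.4926 0.2615] ang 42.94 len 0.098 px (np.float64(308.0), np.float64(171.0))
scene amber_vial 0.66 mean [0.5941 0.0803] mid [0.5951 0.0803] ang -0.75 len 0.112 px (np.float64(288.0), np.float64(219.0))
scene clear_vial 0.95 mean [ 0.5727 -0.0842] mid [ 0.5712 -0.0839] ang -9.26 len 0.113 px (np.float64(234.0), np.float64(247.0))
scene scan_line 0.64 mean [0.5703 0.0522] mid [0.5669 0.1894] ang -88.59 len 0.763 px (np.float64(270.0), np.float64(226.0))
[ 1.15841034 -0.49099128  0.84343045]
[[0.63195612 0.26220048 0.17      ]] [[0.61877512 0.29282604 0.15      ]] [[0.63272383 0.2842659  0.        ]] [[ 0.70521093 -0.01595518  0.09      ]]
[[-0.92   0.391 -0.   ]
 [ 0.391  0.92  -0.   ]
 [ 0.    -0.    -1.   ]]
[[ 0.391  0.92   0.   ]
 [ 0.887 -0.377  0.266]
 [ 0.245 -0.104 -0.964]] [0.19736925 0.65019796 0.38480508] 59.4751226527367
```

Call:
carry_out:
  series:
    - {"fingers": 0, "dz": -4}
    - {"dz": -4}
    - {"dz": -4}
    - {"dx": -3.6, "dy": -2.35}
    - {"dx": -3.6, "dy": -2.35}
    - {"dx": -3.6, "dy": -2.35}
    - {"dx": -3.6, "dy": -2.35}
    - {"dx": -3.6, "dy": -2.35}
  force: 10

```text
invalid input
```

Call:
carry_out:
  series:
    - {"fingers": 0, "dx": -3.6, "dy": -2.35}
    - {"dx": -3.6, "dy": -2.35}
    - {"dx": -3.6, "dy": -2.35}
    - {"dx": -3.6, "dy": -2.35}
    - {"dx": -3.6, "dy": -2.35}
    - {"dx": -3.6, "dy": -2.35}
    - {"dx": -3.6, "dy": -2.35}
    - {"dx": -3.6, "dy": -2.35}

```text
invalid input
```

```bash
python3 - <<'E'
from h import *
s=robot.sense();print(s['t'],s['joint_pos'].round(3) if hasattr(s['joint_pos'],'round') else np.round(s['joint_pos'],3),np.round(s['tcp_pos'],3),np.round(s['eef_rot'],3),s['finger_gap'])
E
```

```text
1.1 [-1.277  0.477  0.022  1.555 -0.012  1.109 -0.083] [0.264 0.621 0.223] [ 0.2   0.98 -0.   -0.  ] 0.08807920857803256
```

Call:
carry_out:
  series:
    - {"fingers": 0, "dx": 0, "dy": 0, "dz": -4, "ax": 0, "ay": 0, "az": 0}
    - {"fingers": 0, "dx": 0, "dy": 0, "dz": -4, "ax": 0, "ay": 0, "az": 0}
    - {"fingers": 0, "dx": 0, "dy": 0, "dz": -4, "ax": 0, "ay": 0, "az": 0}
    - {"fingers": 0, "dx": -3.6, "dy": -2.35, "dz": 0, "ax": 0, "ay": 0, "az": 0}
    - {"fingers": 0, "dx": -3.6, "dy": -2.35, "dz": 0, "ax": 0, "ay": 0, "az": 0}
    - {"fingers": 0, "dx": -3.6, "dy": -2.35, "dz": 0, "ax": 0, "ay": 0, "az": 0}
    - {"fingers": 0, "dx": -3.6, "dy": -2.35, "dz": 0, "ax": 0, "ay": 0, "az": 0}
    - {"fingers": 0, "dx": -3.6, "dy": -2.35, "dz": 0, "ax": 0, "ay": 0, "az": 0}
  force: 10

```text
t: 2.1
tcp_pos: [0.3844, 0.4414, 0.3428]
eef_rot: [0.2, 0.98, 0.0, 0.0]
ft_force: [0.0, -0.3, -1.0]
finger_gap: 0.0113
```

Call:
carry_out:
  series:
    - {"fingers": 0, "dx": -4, "dy": -2.5, "dz": 0, "ax": 0, "ay": 0, "az": 0}
    - {"fingers": 0, "dx": -4, "dy": -2.5, "dz": 0, "ax": 0, "ay": 0, "az": 0}
    - {"fingers": 0, "dx": -4, "dy": -2.5, "dz": 0, "ax": 0, "ay": 0, "az": 0}
    - {"fingers": 0, "dx": -4, "dy": -2.5, "dz": 0, "ax": 0, "ay": 0, "az": 0}
    - {"fingers": 0, "dx": -4, "dy": -2.5, "dz": 0, "ax": 0, "ay": 0, "az": 0}
    - {"fingers": 0, "dx": -4, "dy": -2.5, "dz": 0, "ax": 0, "ay": 0, "az": 0}
    - {"fingers": 0, "dx": -4, "dy": -2.5, "dz": 0, "ax": 0, "ay": 0, "az": 0}
    - {"fingers": 0, "dx": -4, "dy": -2.5, "dz": 0, "ax": 0, "ay": 0, "az": 0}

```text
t: 3.1
tcp_pos: [0.6007, 0.1323, 0.3429]
eef_rot: [0.199, 0.98, 0.0, 0.0]
ft_force: [0.6, 0.3, 0.1]
finger_gap: 0.0002
```

```bash
python3 - <<'E'
from h import *
s=robot.sense();print(s['t'],np.round(s['joint_pos'],3),np.round(s['tcp_pos'],3),np.round(s['eef_rot'],3),s['finger_gap'])
im=measure('wrist');cv2.imwrite('pics/w1.png',im)
for z,pts in ((0.1,[(.63,.215),(.58,.215)]),): print(proj('wrist',[(a,b,z) for a,b in pts]))
E
```

```text
3.1 [-0.563  0.297  0.319  1.567 -0.096  1.293  0.938] [0.601 0.132 0.343] [0.199 0.98  0.    0.   ] 0.0002283952302316495
wrist amber_vial 0.68 mean [0.4905 0.2658] mid [0.4907 0.2659] ang 42.91 len 0.1 px (np.float64(343.0), np.float64(37.0))
wrist amber_vial 0.66 mean [0.5923 0.081 ] mid [0.5949 0.081 ] ang 0.89 len 0.103 px (np.float64(242.0), np.float64(168.0))
wrist clear_vial 0.74 mean [ 0.5675 -0.0826] mid [ 0.5702 -0.083 ] ang -7.86 len 0.1 px (np.float64(128.0), np.float64(198.0))
wrist scan_line 0.89 mean [0.5801 0.0689] mid [0.5958 0.1252] ang 74.35 len 0.659 px (np.float64(233.0), np.float64(161.0))
wrist scan_line 0.54 mean [ 0.5694 -0.0898] mid [ 0.5723 -0.0902] ang -7.91 len 0.105 px (np.float64(128.0), np.float64(199.0))
[[358.07887554 165.61785653]
 [342.21506218 123.59126441]]
```

View pics/w1.png

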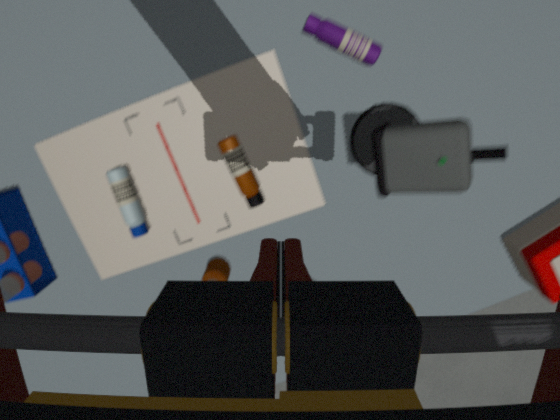

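The wrist view shows the amber vial at (242,168), the line from (157,124) to (198,222), the clear vial at (128,198) and the scanner head at (425,155). Next I'll turn the tool so the camera side faces away from the scanner.

Call:
carry_out:
  series:
    - {"fingers": 0, "dx": 0, "dy": 0, "dz": 0, "ax": 0, "ay": 0, "az": -10.5}
    - {"fingers": 0, "dx": 0, "dy": 0, "dz": 0, "ax": 0, "ay": 0, "az": -10.5}
    - {"fingers": 0, "dx": 0, "dy": 0, "dz": 0, "ax": 0, "ay": 0, "az": -10.5}
    - {"fingers": 0, "dx": 0, "dy": 0, "dz": 0, "ax": 0, "ay": 0, "az": -10.5}
    - {"fingers": 0, "dx": 0, "dy": 0, "dz": 0, "ax": 0, "ay": 0, "az": -10.5}
    - {"fingers": 0, "dx": 0, "dy": 0, "dz": 0, "ax": 0, "ay": 0, "az": -10.5}
    - {"fingers": 0, "dx": 0, "dy": 0, "dz": 0, "ax": 0, "ay": 0, "az": -10.5}
    - {"fingers": 0, "dx": 0, "dy": 0, "dz": 0, "ax": 0, "ay": 0, "az": -10.5}

```text
t: 4.3
tcp_pos: [0.599, 0.1358, 0.3427]
eef_rot: [-0.511, 0.859, 0.0, 0.0]
ft_force: [-0.5, -0.0, 0.7]
finger_gap: 0.0006
```

Call:
carry_out:
  series:
    - {"fingers": 0, "dx": 0, "dy": 0, "dz": 4, "ax": 0, "ay": 0, "az": -10.5}
    - {"fingers": 0, "dx": 0, "dy": 0, "dz": 4, "ax": 0, "ay": 0, "az": -10.5}
    - {"fingers": 0, "dx": 0, "dy": 0, "dz": 2, "ax": 0, "ay": 0, "az": 0}

```text
t: 4.68
tcp_pos: [0.5979, 0.1355, 0.2404]
eef_rot: [-0.658, 0.753, 0.001, -0.001]
ft_force: [-0.6, 1.2, 0.2]
finger_gap: 0.0004
```

```bash
cat >> h.py <<'E'
from scipy.spatial.transform import Rotation as Ro
def red(n,im):
    h=cv2.cvtColor(im,cv2.COLOR_BGR2HSV); m=((h[...,0]<8)|(h[...,0]>172))&(h[...,1]>90)&(h[...,2]>90)
    v,u=np.nonzero(m); X=plane(n,np.c_[u,v],.003)[:,:2]; k=(abs(X[:,0]-.58)<.09)&(abs(X[:,1]-.01)<.035); X=X[k]
    for _ in range(3):
        c=np.median(X,0) if _==0 else X.mean(0); w,V=np.linalg.eigh(np.cov((X-c).T)); a=V[:,1]*np.sign(V[0,1]); X=X[abs((X-c)@[-a[1],a[0]])<.006]
    q=(X-c)@a; mid=c+a*(q.max()+q.min())/2
    print(n,'red line mid',mid.round(4),'ang',np.degrees(np.arctan2(a[1],a[0])).round(2),'len',np.ptp(q).round(3),len(X)); return mid,a
E
python3 - <<'E'
from h import *
s=robot.sense();print(s['t'],np.round(s['joint_pos'],3),np.round(s['tcp_pos'],4)); print(Ro.from_quat(s['eef_rot']).as_matrix().round(3))
red('top',capture('top')[0]); red('scene',capture('scene')[0])
im=measure('wrist'); red('wrist',im); cv2.imwrite('pics/w2.png',im)
E
```

```text
4.675 [-0.338  0.361  0.019  1.689 -0.009  1.094  2.69 ] [0.5979 0.1355 0.2404]
[[-0.134 -0.991 -0.003]
 [-0.991  0.134  0.   ]
 [ 0.     0.003 -1.   ]]
top red line mid [ 0.5651 -0.0059] ang -3.85 len 0.141 66
scene red line mid [ 0.5646 -0.0039] ang -3.51 len 0.148 70
wrist amber_vial 0.9 mean [0.4855 0.255 ] mid [0.4884 0.2572] ang 38.22 len 0.077 px (np.float64(394.0), np.float64(260.0))
wrist amber_vial 0.71 mean [0.8211 0.1016] mid [0.8215 0.1018] ang 19.82 len 0.113 px (np.float64(78.0), np.float64(170.0))
wrist amber_vial 0.59 mean [0.5984 0.0801] mid [0.6001 0.0802] ang 0.96 len 0.102 px (np.float64(276.0), np.float64(120.0))
wrist scan_line 0.97 mean [0.5766 0.0686] mid [0.6022 0.2035] ang 79.22 len 0.497 px (np.float64(295.0), np.float64(103.0))
wrist scan_line 0.61 mean [ 0.7352 -0.0245] mid [ 0.7373 -0.0258] ang -30.66 len 0.072 px (np.float64(131.0), np.float64(38.0))
wrist red line mid [ 0.5702 -0.0057] ang -3.79 len 0.151 647
```

View pics/w2.png

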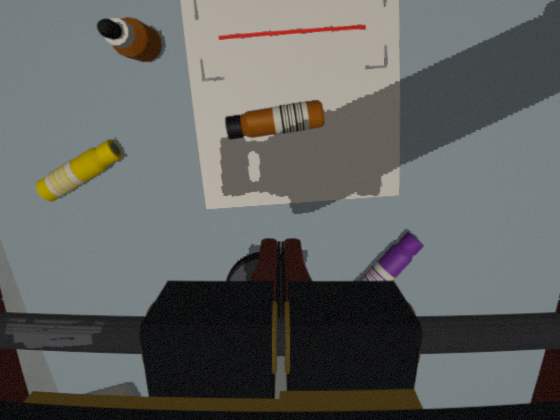

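In this view the amber vial is at (276,120) with its cap to the left. The red line runs from (219,38) to (365,27), and the dropper is at (135,38). I'll lower the closed fingertip behind the vial, on its +y side.

Call:
carry_out:
  series:
    - {"fingers": 0, "dx": 1.5, "dy": 0, "dz": 5, "ax": 0, "ay": 0, "az": 0}
    - {"fingers": 0, "dx": 0, "dy": 0, "dz": 5, "ax": 0, "ay": 0, "az": 0}
    - {"fingers": 0, "dx": 0, "dy": 0, "dz": 5, "ax": 0, "ay": 0, "az": 0}
    - {"fingers": 0, "dx": 0, "dy": 0, "dz": 4, "ax": 0, "ay": 0, "az": 0}
    - {"fingers": 0, "dx": 0, "dy": 0, "dz": 2, "ax": 0, "ay": 0, "az": 0}
    - {"fingers": 0, "dx": 0, "dy": 0, "dz": 1.5, "ax": 0, "ay": 0, "az": 0}
    - {"fingers": 0, "dx": 0, "dy": 0, "dz": 0, "ax": 0, "ay": 0, "az": 0}

```text
t: 5.85
tcp_pos: [0.5982, 0.1188, 0.0178]
eef_rot: [-0.656, 0.755, -0.0, 0.0]
ft_force: [-0.1, -0.2, -0.8]
finger_gap: 0.0006
```

```bash
python3 - <<'E'
from h import *
s=robot.sense();print(s['t'],np.round(s['joint_pos'],3),np.round(s['tcp_pos'],4),np.round(s['ft_force'],2)); print(Ro.from_quat(s['eef_rot']).as_matrix().round(3))
im=measure('wrist'); red('wrist',im); cv2.imwrite('pics/w3.png',im)
E
```

```text
5.85 [-0.307  0.625  0.011  1.857 -0.011  0.66   2.712] [0.5982 0.1188 0.0178] [-0.11 -0.22 -0.77]
[[-0.14 -0.99  0.  ]
 [-0.99  0.14  0.  ]
 [-0.   -0.   -1.  ]]
wrist amber_vial 0.8 mean [0.5947 0.0804] mid [0.5965 0.0804] ang 0.76 len 0.107 px (np.float64(279.0), np.float64(179.0))
wrist amber_vial 0.6 mean [0.4731 0.2259] mid [0.4739 0.2265] ang 38.11 len 0.022 px (np.float64(521.0), np.float64(395.0))
wrist amber_vial 0.34 mean [ 0.6995 -0.0049] mid [ 0.7002 -0.0036] ang 60.56 len 0.024 px (np.float64(12.0), np.float64(22.0))
wrist clear_vial 0.52 mean [0.5691 0.0661] mid [0.5694 0.0661] ang -16.59 len 0.234 px (np.float64(329.0), np.float64(135.0))
wrist scan_line 0.83 mean [0.5675 0.068 ] mid [0.5677 0.068 ] ang -16.49 len 0.254 px (np.float64(329.0), np.float64(136.0))Traceback (most recent call last):
  File "<stdin>", line 3, in <module>
  File "h.py", line 35, in red
    v,u=np.nonzero(m); X=plane(n,np.c_[u,v],.003)[:,:2]; k=(abs(X[:,0]-.58)<.09)&(abs(X[:,1]-.01)<.035); X=X[k]
                         ~~~~~^^^^^^^^^^^^^^^^^^^
  File "h.py", line 9, in plane
    p=cv2.undistortPoints(np.array(uv,float).reshape(-1,1,2),k,np.array(c['dist_coeffs'])).reshape(-1,2)
      ~~~~~~~~~~~~~~~~~~~^^^^^^^^^^^^^^^^^^^^^^^^^^^^^^^^^^^^^^^^^^^^^^^^^^^^^^^^^^^^^^^^^
cv2.error: OpenCV(4.12.0) /io/opencv/modules/calib3d/src/undistort.dispatch.cpp:347: error: (-215:Assertion failed) CV_IS_MAT(_src) && CV_IS_MAT(_dst) && (_src->rows == 1 || _src->cols == 1) && (_dst->rows == 1 || _dst->cols == 1) && _src->cols + _src->rows - 1 == _dst->rows + _dst->cols - 1 && (CV_MAT_TYPE(_src->type) == CV_32FC2 || CV_MAT_TYPE(_src->type) == CV_64FC2) && (CV_MAT_TYPE(_dst->type) == CV_32FC2 || CV_MAT_TYPE(_dst->type) == CV_64FC2) in function 'cvUndistortPointsInternal'
```

Call:
carry_out:
  series:
    - {"fingers": 0, "dx": 0.4, "dy": 0, "dz": 0.4, "ax": 0, "ay": 0, "az": 0}
    - {"fingers": 0, "dx": 0.4, "dy": 0, "dz": 0, "ax": 0, "ay": 0, "az": 0}
    - {"fingers": 0, "dx": 0.4, "dy": 0, "dz": 0, "ax": 0, "ay": 0, "az": 0}
    - {"fingers": 0, "dx": 0.4, "dy": 0, "dz": 0, "ax": 0, "ay": 0, "az": 0}
    - {"fingers": 0, "dx": 0.4, "dy": 0, "dz": 0, "ax": 0, "ay": 0, "az": 0}
    - {"fingers": 0, "dx": 0.4, "dy": 0, "dz": 0, "ax": 0, "ay": 0, "az": 0}
    - {"fingers": 0, "dx": 0.4, "dy": 0, "dz": 0, "ax": 0, "ay": 0, "az": 0}
    - {"fingers": 0, "dx": 0.2, "dy": 0, "dz": 0, "ax": 0, "ay": 0, "az": 0}

```text
t: 7.05
tcp_pos: [0.5937, 0.0886, 0.0137]
eef_rot: [-0.656, 0.755, -0.0, -0.0]
ft_force: [0.5, -1.0, -0.1]
finger_gap: 0.0009
```

```bash
sed -i 's/    v,u=np.nonzero(m); X=plane/    if m.sum()<30: print("no red"); return\n    v,u=np.nonzero(m); X=plane/' h.py; python3 - <<'E'
from h import *
s=robot.sense();print(s['t'],np.round(s['tcp_pos'],4),np.round(s['ft_force'],2))
im=measure('wrist'); cv2.imwrite('pics/w3.png',im); red('wrist',im)
E
```

```text
7.05 [0.5937 0.0886 0.0137] [ 0.5  -1.04 -0.14]
wrist amber_vial 0.82 mean [0.5944 0.0625] mid [0.5968 0.0625] ang 0.9 len 0.106 px (np.float64(272.0), np.float64(208.0))
wrist scan_line 0.71 mean [0.5642 0.038 ] mid [0.5601 0.0395] ang -19.24 len 0.267 px (np.float64(325.0), np.float64(137.0))
wrist red line mid [ 0.5659 -0.0046] ang -3.61 len 0.15 3274
```

View pics/w3.png

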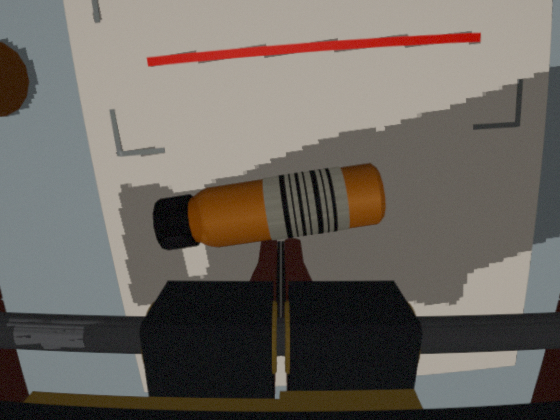

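The vial rolled evenly and sits at (272,208), with the line now clearly in view from (150,62) to (480,38). It still has to turn about 4.5°, so I'll move the contact point toward the cap.

Call:
carry_out:
  series:
    - {"fingers": 0, "dx": -0.6, "dy": 0, "dz": 0, "ax": 0, "ay": 0, "az": 0}
    - {"fingers": 0, "dx": -0.2, "dy": -1.2, "dz": 0, "ax": 0, "ay": 0, "az": 0}
    - {"fingers": 0, "dx": 0, "dy": -1.2, "dz": 0, "ax": 0, "ay": 0, "az": 0}
    - {"fingers": 0, "dx": 0.4, "dy": 0, "dz": 0, "ax": 0, "ay": 0, "az": 0}
    - {"fingers": 0, "dx": 0.4, "dy": 0, "dz": 0, "ax": 0, "ay": 0, "az": 0}
    - {"fingers": 0, "dx": 0.4, "dy": 0, "dz": 0, "ax": 0, "ay": 0, "az": 0}
    - {"fingers": 0, "dx": 0.4, "dy": 0, "dz": 0, "ax": 0, "ay": 0, "az": 0}
    - {"fingers": 0, "dx": 0.2, "dy": 0, "dz": 0, "ax": 0, "ay": 0, "az": 0}

```text
t: 8.25
tcp_pos: [0.6159, 0.0752, 0.0137]
eef_rot: [-0.656, 0.755, -0.0, -0.0]
ft_force: [-0.6, 0.4, -0.4]
finger_gap: 0.0007
```

```bash
python3 - <<'E'
from h import *
s=robot.sense();print(s['t'],np.round(s['tcp_pos'],4),np.round(s['ft_force'],2))
im=measure('wrist'); cv2.imwrite('pics/w4.png',im); red('wrist',im)
E
```

```text
8.25 [0.6159 0.0752 0.0137] [-0.55  0.37 -0.39]
wrist amber_vial 0.66 mean [0.5936 0.0492] mid [0.5949 0.0492] ang -0.01 len 0.106 px (np.float64(323.0), np.float64(201.0))
wrist amber_vial 0.56 mean [0.7577 0.0805] mid [0.7578 0.0801] ang -85.58 len 0.011 px (np.float64(9.0), np.float64(303.0))
wrist clear_vial 0.21 mean [0.572  0.0289] mid [0.5615 0.0354] ang -31.73 len 0.266 px (np.float64(362.0), np.float64(144.0))
wrist scan_line 0.92 mean [0.569 0.031] mid [0.5575 0.0381] ang -31.7 len 0.289 px (np.float64(362.0), np.float64(143.0))
wrist red line mid [ 0.5658 -0.0045] ang -3.6 len 0.15 3120
```

Call:
carry_out:
  series:
    - {"fingers": 0, "dx": -0.5, "dy": -0.5, "dz": 0, "ax": 0, "ay": 0, "az": 0}
    - {"fingers": 0, "dx": 0, "dy": -1.2, "dz": 0, "ax": 0, "ay": 0, "az": 0}
    - {"fingers": 0, "dx": 0.4, "dy": 0, "dz": 0, "ax": 0, "ay": 0, "az": 0}
    - {"fingers": 0, "dx": 0.5, "dy": 0, "dz": 0, "ax": 0, "ay": 0, "az": 0}
    - {"fingers": 0, "dx": 0.5, "dy": 0, "dz": 0, "ax": 0, "ay": 0, "az": 0}
    - {"fingers": 0, "dx": 0.5, "dy": 0, "dz": 0, "ax": 0, "ay": 0, "az": 0}
    - {"fingers": 0, "dx": 0.5, "dy": 0, "dz": 0, "ax": 0, "ay": 0, "az": 0}
    - {"fingers": 0, "dx": 0.3, "dy": 0, "dz": 0, "ax": 0, "ay": 0, "az": 0}

```text
t: 9.45
tcp_pos: [0.6297, 0.051, 0.0137]
eef_rot: [-0.656, 0.755, -0.0, -0.0]
ft_force: [0.2, -0.2, -0.3]
finger_gap: 0.0009
```

```bash
python3 - <<'E'
from h import *
s=robot.sense();print(s['t'],np.round(s['tcp_pos'],4),np.round(s['ft_force'],2))
im=measure('wrist'); cv2.imwrite('pics/w5.png',im); red('wrist',im)
E
```

```text
9.45 [0.6297 0.051  0.0137] [ 0.21 -0.21 -0.32]
wrist amber_vial 0.81 mean [0.7707 0.0919] mid [0.7702 0.0917] ang 22.93 len 0.027 px (np.float64(34.0), np.float64(360.0))
wrist amber_vial 0.62 mean [0.5925 0.0275] mid [0.5932 0.0275] ang -1.28 len 0.106 px (np.float64(356.0), np.float64(202.0))
wrist scan_line 0.57 mean [0.5752 0.0119] mid [0.5585 0.0283] ang -44.34 len 0.301 px (np.float64(378.0), np.float64(150.0))
wrist red line mid [ 0.5657 -0.0044] ang -3.62 len 0.15 2800
```

View pics/w5.png

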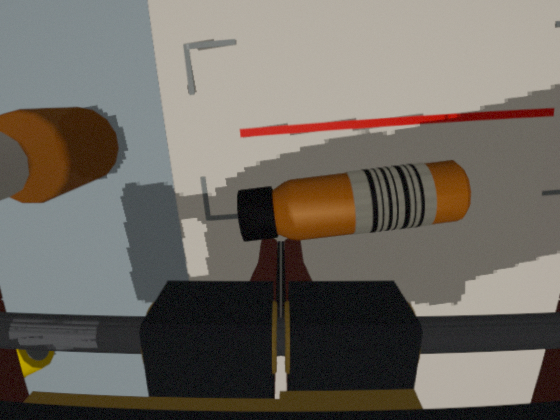

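The vial is now at (356,202), about 2.3° off the line with 33 mm left to roll. The dropper at (60,150) is close to the gripper's path. I'll lean the hand back away from it and keep pushing at the cap end.

Call:
carry_out:
  series:
    - {"fingers": 0, "dx": -0.6, "dy": 0, "dz": 0, "ax": 0, "ay": 0, "az": 0}
    - {"fingers": 0, "dx": 0, "dy": -0.6, "dz": 0, "ax": 0, "ay": 0, "az": -5}
    - {"fingers": 0, "dx": 0, "dy": 0, "dz": 0, "ax": 0, "ay": 8.5, "az": 0}
    - {"fingers": 0, "dx": 0, "dy": 0, "dz": 0, "ax": 0, "ay": 8.5, "az": 0}
    - {"fingers": 0, "dx": 0, "dy": 0, "dz": 0, "ax": 0, "ay": 8.5, "az": 0}
    - {"fingers": 0, "dx": 0, "dy": 0, "dz": 0, "ax": 0, "ay": 0, "az": 0}

```text
t: 10.4
tcp_pos: [0.636, 0.0632, 0.0118]
eef_rot: [-0.675, 0.705, -0.151, -0.159]
ft_force: [-0.3, 0.9, 0.1]
finger_gap: 0.0001
```

```bash
python3 - <<'E'
from h import *
s=robot.sense();print(s['t'],np.round(s['joint_pos'],3),np.round(s['tcp_pos'],4),np.round(s['ft_force'],2));print(Ro.from_quat(s['eef_rot']).as_matrix().round(3))
im=measure('wrist'); cv2.imwrite('pics/w6.png',im); red('wrist',im)
im,_=capture('scene');cv2.imwrite('pics/s6.png',cv2.resize(im[60:340,160:450],None,fx=2,fy=2))
E
```

```text
10.4 [-0.583  0.777  0.259  1.71   0.287  0.881  2.513] [0.636  0.0632 0.0118] [-0.27  0.87  0.05]
[[-0.039 -0.999 -0.021]
 [-0.903  0.044 -0.428]
 [ 0.429  0.002 -0.904]]
wrist amber_vial 0.93 mean [0.5922 0.0145] mid [0.5919 0.0146] ang -2.42 len 0.108 px (np.float64(366.0), np.float64(173.0))
wrist amber_vial 0.8 mean [0.7683 0.0687] mid [0.7683 0.0687] ang -40.06 len 0.014 px (np.float64(12.0), np.float64(303.0))
wrist clear_vial 0.97 mean [ 0.5554 -0.0789] mid [ 0.5652 -0.0796] ang -4.03 len 0.096 px (np.float64(414.0), np.float64(7.0))
wrist scan_line 0.93 mean [0.5713 0.0026] mid [ 0.5754 -0.0013] ang -42.65 len 0.271 px (np.float64(395.0), np.float64(162.0))
wrist red line mid [ 0.5651 -0.015 ] ang -4.41 len 0.151 1907
```

View pics/s6.png

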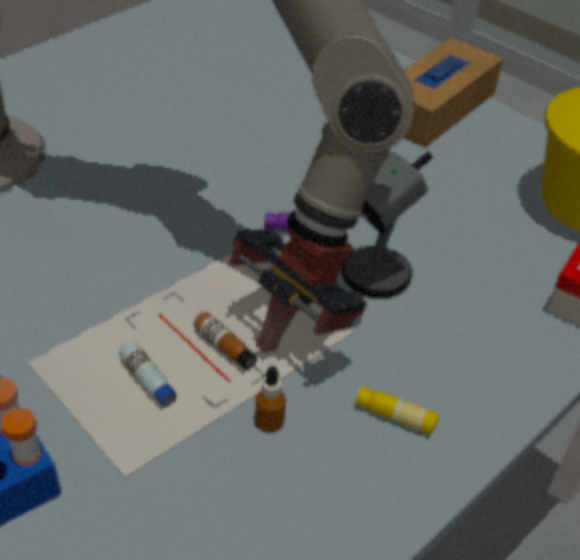

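Call:
carry_out:
  series:
    - {"fingers": 0, "dx": 0.41, "dy": 0, "dz": 0.19, "ax": 0, "ay": 0, "az": 0}
    - {"fingers": 0, "dx": 0.41, "dy": 0, "dz": 0.19, "ax": 0, "ay": 0, "az": 0}
    - {"fingers": 0, "dx": 0.41, "dy": 0, "dz": 0.19, "ax": 0, "ay": 0, "az": 0}
    - {"fingers": 0, "dx": 0.41, "dy": 0, "dz": 0.19, "ax": 0, "ay": 0, "az": 0}
    - {"fingers": 0, "dx": 0.41, "dy": 0, "dz": 0.19, "ax": 0, "ay": 0, "az": 0}
    - {"fingers": 0, "dx": 0.41, "dy": 0, "dz": 0.19, "ax": 0, "ay": 0, "az": 0}
    - {"fingers": 0, "dx": 0.3, "dy": 0, "dz": 0.14, "ax": 0, "ay": 0, "az": 0}
    - {"fingers": 0, "dx": 0, "dy": 0, "dz": 0, "ax": 0, "ay": 0, "az": 0}

```text
t: 11.65
tcp_pos: [0.6349, 0.0259, 0.014]
eef_rot: [-0.671, 0.708, -0.152, -0.16]
ft_force: [0.7, 0.6, 0.1]
finger_gap: 0.0006
```

```bash
cat >> h.py <<'E'
def rel(n):
    """vial axis relative to the line: signed y gap at vial middle, relative angle"""
    im,_=capture(n); mid,a=red(n,im); ms=models.masks_of(n,'amber_vial')
    for r in ms[:3]:
        v,u=np.nonzero(r['pixels']); X=plane(n,np.c_[u,v],.017)[:,:2]; c=X.mean(0)
        if abs(c[0]-.593)>.03 or abs(c[1])>.12: continue
        w,V=np.linalg.eigh(np.cov((X-c).T)); b=V[:,1]*np.sign(V[0,1]); q=(X-c)@b; e=c+b*((q.max()+q.min())/2-.0105)
        nrm=np.array([-a[1],a[0]]); print(n,'vial',e.round(4),'gap mm',((e-mid)@nrm*1e3).round(1),'along mm',((e-mid)@a*1e3).round(1),'rel ang',np.degrees(np.arctan2(*(b@np.c_[nrm,a]))).round(2),round(r['p'],2))
    return im
E
python3 - <<'E'
from h import *
s=robot.sense();print(s['t'],np.round(s['tcp_pos'],4),np.round(s['ft_force'],2))
im=rel('wrist'); cv2.imwrite('pics/w7.png',im)
E
```

```text
11.65 [0.6349 0.0259 0.014 ] [0.73 0.6  0.14]
wrist red line mid [ 0.5585 -0.0047] ang -4.1 len 0.136 566
wrist vial [0.5807 0.0057] gap mm 11.9 along mm 21.4 rel ang 2.0 0.84
wrist vial [ 0.5741 -0.0175] gap mm -11.7 along mm 16.5 rel ang -30.78 0.28
```

View pics/w7.png

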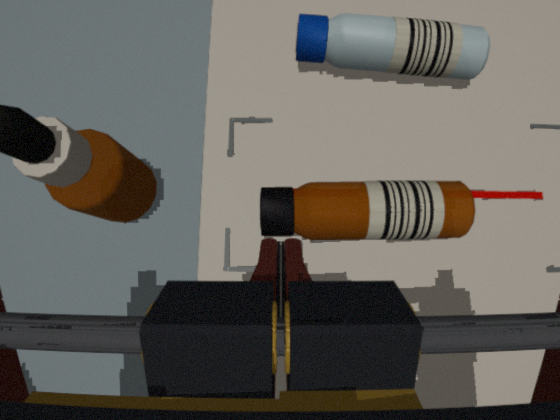

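Call:
carry_out:
  series:
    - {"fingers": 0, "dx": 0.3, "dy": 0, "dz": 0.14, "ax": 0, "ay": 0, "az": 0}
    - {"fingers": 0, "dx": 0.3, "dy": 0, "dz": 0.14, "ax": 0, "ay": 0, "az": 0}
    - {"fingers": 0, "dx": 0.25, "dy": 0, "dz": 0.12, "ax": 0, "ay": 0, "az": 0}
    - {"fingers": 0, "dx": 0, "dy": 0, "dz": 0, "ax": 0, "ay": 0, "az": 0}

```text
t: 12.25
tcp_pos: [0.6344, 0.0163, 0.0141]
eef_rot: [-0.671, 0.708, -0.152, -0.16]
ft_force: [0.6, 0.3, -0.4]
finger_gap: 0.0004
```

```bash
cat >> h.py <<'E'
L0=np.array([.566,-.0047]); LA=np.radians(-3.65)
def vial(n):
    a=np.array([np.cos(LA),np.sin(LA)]); nrm=np.array([-a[1],a[0]]); im,_=capture(n)
    for r in models.masks_of(n,'amber_vial')[:4]:
        v,u=np.nonzero(r['pixels']); X=plane(n,np.c_[u,v],.017)[:,:2]; c=X.mean(0)
        if len(u)<50 or abs(c[0]-.593)>.03 or abs(c[1])>.12: continue
        w,V=np.linalg.eigh(np.cov((X-c).T)); b=V[:,1]*np.sign(V[0,1]); q=(X-c)@b; e=c+b*((q.max()+q.min())/2-.0105)
        print(n,'fixed line: vial',e.round(4),'gap',((e-L0)@nrm*1e3).round(1),'along',((e-L0)@a*1e3).round(1),'rel ang',np.degrees(np.arctan2(b@nrm,b@a)).round(2),'len',np.ptp(q).round(3),round(r['p'],2))
    return im
E
python3 - <<'E'
from h import *
s=robot.sense();print(s['t'],np.round(s['tcp_pos'],4),np.round(s['ft_force'],2))
im=vial('wrist'); cv2.imwrite('pics/w8.png',im); im=vial('top');cv2.imwrite('pics/t8.png',im);vial('scene')
E
```

```text
12.25 [0.6344 0.0163 0.0141] [ 0.6   0.26 -0.41]
wrist fixed line: vial [ 0.5802 -0.0036] gap 2.0 along 14.1 rel ang 0.75 len 0.106 0.76
scene fixed line: vial [ 0.5834 -0.0042] gap 1.6 along 17.4 rel ang -0.28 len 0.112 0.94
```

The scene camera puts the vial 1.6 mm from the line at −0.3°, and the wrist camera 2.0 mm and 0.75°. I'll back off, straighten the hand, rise and look squarely.

Call:
carry_out:
  series:
    - {"fingers": 0, "dx": -0.6, "dy": 0, "dz": -0.28, "ax": 0, "ay": 0, "az": 0}
    - {"fingers": 0, "dx": -1.2, "dy": 0, "dz": -0.56, "ax": 0, "ay": 0, "az": 0}
    - {"fingers": 0, "dx": -1.2, "dy": 0, "dz": -0.56, "ax": 0, "ay": 0, "az": 0}
    - {"fingers": 0, "dx": 0, "dy": 0, "dz": 0, "ax": 0, "ay": -8.5, "az": 0}
    - {"fingers": 0, "dx": 0, "dy": 0, "dz": 0, "ax": 0, "ay": -8.5, "az": 0}
    - {"fingers": 0, "dx": 0, "dy": 0, "dz": 0, "ax": 0, "ay": -8.5, "az": 0}
    - {"fingers": 0, "dx": 0, "dy": 0, "dz": -4, "ax": 0, "ay": 0, "az": 0}
    - {"fingers": 0, "dx": 0, "dy": 0, "dz": -4, "ax": 0, "ay": 0, "az": 0}

```text
t: 13.55
tcp_pos: [0.636, 0.0494, 0.0945]
eef_rot: [-0.688, 0.726, 0.001, -0.0]
ft_force: [0.2, 0.1, 0.5]
finger_gap: 0.0007
```

Call:
carry_out:
  series:
    - {"fingers": 0, "dx": 0, "dy": 2, "dz": -4, "ax": 0, "ay": 0, "az": 0}
    - {"fingers": 0, "dx": -1, "dy": 2, "dz": -2, "ax": 0, "ay": 0, "az": 0}
    - {"fingers": 0, "dx": 0, "dy": 0, "dz": 0, "ax": 0, "ay": 0, "az": 0}
    - {"fingers": 0, "dx": 0, "dy": 0, "dz": 0, "ax": 0, "ay": 0, "az": 0}

```text
t: 14.05
tcp_pos: [0.597, 0.0622, 0.1532]
eef_rot: [-0.688, 0.725, 0.0, -0.0]
ft_force: [-0.1, -0.5, -0.1]
finger_gap: 0.0009
```

```bash
python3 - <<'E'
from h import *
s=robot.sense();print(s['t'],np.round(s['tcp_pos'],4),np.round(s['joint_velocities'],3).max())
im=vial('wrist'); cv2.imwrite('pics/w9.png',im); red('wrist',im); vial('top');vial('scene')
c,_=K('wrist'); print(-np.array(c['R']).T@np.array(c['t']))
for n,th in(('scene','clear_vial'),('wrist','clear_vial'),('scene','dropper_mid'),('scene','tube_rack_mid')):
    for r in models.find_in(n,th)[:2]: print(n,th,round(r['p'],2),np.round(r['position'],3))
E
```

```text
14.05 [0.597  0.0622 0.1532] 0.018
wrist fixed line: vial [ 0.5828 -0.0046] gap 1.1 along 16.8 rel ang 0.65 len 0.102 0.58
wrist red line mid [ 0.5151 -0.0023] ang -3.36 len 0.05 303
top fixed line: vial [ 0.6039 -0.0133] gap -6.2 along 38.4 rel ang 8.24 len 0.065 0.45
scene fixed line: vial [ 0.5826 -0.0038] gap 2.0 along 16.5 rel ang -0.55 len 0.113 0.87
[ 0.5937181  -0.01077814  0.31509454]
scene clear_vial 0.56 [ 0.58  -0.094  0.028]
wrist clear_vial 0.94 [ 0.564 -0.076  0.03 ]
scene dropper_mid 0.92 [ 0.725 -0.021  0.045]
scene tube_rack_mid 0.87 [ 0.586 -0.296  0.06 ]
```

View pics/w9.png

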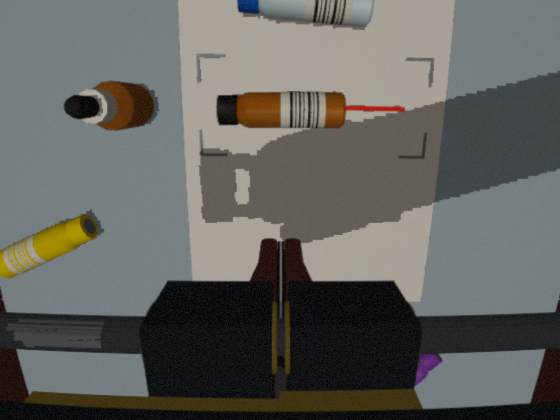

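The vial at (280,110) lies along the line, whose visible part runs at row 108 from (345,107) to (404,109). It is still about 2 mm on the +y side. I'll give it one slow nudge at its middle.

Call:
carry_out:
  series:
    - {"fingers": 0, "dx": 1, "dy": 1.5, "dz": 4, "ax": 0, "ay": 0, "az": 0}
    - {"fingers": 0, "dx": 1, "dy": 0, "dz": 4, "ax": 0, "ay": 0, "az": 0}
    - {"fingers": 0, "dx": 0.5, "dy": 0, "dz": 4, "ax": 0, "ay": 0, "az": 0}
    - {"fingers": 0, "dx": 0, "dy": 0, "dz": 1.9, "ax": 0, "ay": 0, "az": 0}
    - {"fingers": 0, "dx": 0.3, "dy": 0, "dz": 0, "ax": 0, "ay": 0, "az": 0}
    - {"fingers": 0, "dx": 0.3, "dy": 0, "dz": 0, "ax": 0, "ay": 0, "az": 0}
    - {"fingers": 0, "dx": 0.3, "dy": 0, "dz": 0, "ax": 0, "ay": 0, "az": 0}
    - {"fingers": 0, "dx": 0, "dy": 0, "dz": 0, "ax": 0, "ay": 0, "az": 0}

```text
t: 15.55
tcp_pos: [0.5807, 0.0285, 0.0157]
eef_rot: [-0.688, 0.726, -0.001, 0.001]
ft_force: [-0.0, 0.3, 1.2]
finger_gap: 0.0003
```

```bash
python3 - <<'E'
from h import *
s=robot.sense();print(s['t'],np.round(s['tcp_pos'],4))
im=vial('wrist'); cv2.imwrite('pics/w10.png',im); rel('wrist')
E
```

```text
15.55 [0.5807 0.0285 0.0157]
wrist red line mid [ 0.5147 -0.0017] ang -3.63 len 0.048 803
wrist vial [ 0.5838 -0.0041] gap mm 2.0 along mm 69.1 rel ang 0.68 0.63
```

Call:
carry_out:
  series:
    - {"fingers": 0, "dx": 0.3, "dy": 0, "dz": 0, "ax": 0, "ay": 0, "az": 0}
    - {"fingers": 0, "dx": 0.3, "dy": 0, "dz": 0, "ax": 0, "ay": 0, "az": 0}
    - {"fingers": 0, "dx": 0.15, "dy": 0, "dz": 0, "ax": 0, "ay": 0, "az": 0}
    - {"fingers": 0, "dx": 0.1, "dy": 0, "dz": 0, "ax": 0, "ay": 0, "az": 0}
    - {"fingers": 0, "dx": 0.1, "dy": 0, "dz": 0, "ax": 0, "ay": 0, "az": 0}
    - {"fingers": 0, "dx": 0.07, "dy": 0, "dz": 0, "ax": 0, "ay": 0, "az": 0}
    - {"fingers": 0, "dx": 0, "dy": 0, "dz": 0, "ax": 0, "ay": 0, "az": 0}

```text
t: 16.62
tcp_pos: [0.5795, 0.0186, 0.0147]
eef_rot: [-0.688, 0.726, 0.0, 0.0]
ft_force: [0.2, -0.0, -0.8]
finger_gap: 0.0004
```

```bash
python3 - <<'E'
from h import *
s=robot.sense();print(s['t'],np.round(s['tcp_pos'],4))
im=rel('wrist'); im=rel('wrist'); cv2.imwrite('pics/w11.png',im)
E
```

```text
16.625 [0.5795 0.0186 0.0147]
wrist red line mid [ 0.5146 -0.0016] ang -3.54 len 0.048 786
wrist vial [ 0.5841 -0.0063] gap mm -0.4 along mm 69.7 rel ang 0.56 0.76
wrist red line mid [ 0.5146 -0.0016] ang -3.59 len 0.048 789
wrist vial [ 0.5841 -0.0065] gap mm -0.5 along mm 69.7 rel ang 0.79 0.98
```

The gap is now about 0.5 mm. I'll retreat and check.

Call:
carry_out:
  series:
    - {"fingers": 0, "dx": -0.5, "dy": 0, "dz": 0, "ax": 0, "ay": 0, "az": 0}
    - {"fingers": 0, "dx": -1.5, "dy": 0, "dz": 0, "ax": 0, "ay": 0, "az": 0}
    - {"fingers": 0, "dx": -1.5, "dy": 0, "dz": -1, "ax": 0, "ay": 0, "az": 0}
    - {"fingers": 0, "dx": -0.5, "dy": 0, "dz": -4, "ax": 0, "ay": 0, "az": 0}
    - {"fingers": 0, "dx": 0, "dy": 0, "dz": -4, "ax": 0, "ay": 0, "az": 0}
    - {"fingers": 0, "dx": 0, "dy": 0, "dz": -4, "ax": 0, "ay": 0, "az": 0}
    - {"fingers": 0, "dx": 0, "dy": 0, "dz": 0, "ax": 0, "ay": 0, "az": 0}
    - {"fingers": 0, "dx": 0, "dy": 0, "dz": 0, "ax": 0, "ay": 0, "az": 0}

```text
t: 17.82
tcp_pos: [0.5813, 0.0595, 0.1447]
eef_rot: [-0.689, 0.725, 0.0, 0.0]
ft_force: [-0.2, -0.0, -0.5]
finger_gap: 0.0003
```

```bash
python3 - <<'E'
from h import *
s=robot.sense();print(s['t'],np.round(s['tcp_pos'],4))
im=rel('wrist'); cv2.imwrite('pics/w12.png',im); vial('scene'); im=measure('scene'); 
for n,th in(('scene','dropper_mid'),('scene','tube_rack_mid'),('scene','clear_vial')):
    for r in models.find_in(n,th)[:2]: print(n,th,round(r['p'],2),np.round(r['position'],3))
E
```

```text
17.825 [0.5813 0.0595 0.1447]
wrist red line mid [ 0.5153 -0.0021] ang -3.66 len 0.05 333
wrist vial [ 0.5818 -0.0072] gap mm -0.8 along mm 66.7 rel ang 0.56 0.91
scene fixed line: vial [ 0.5827 -0.0063] gap -0.5 along 16.8 rel ang -0.93 len 0.114 0.61
scene amber_vial 0.83 mean [ 0.5932 -0.0069] mid [ 0.5929 -0.0068] ang -3.73 len 0.107 px (np.float64(263.0), np.float64(236.0))
scene amber_vial 0.56 mean [0.8164 0.1021] mid [0.8148 0.1015] ang 18.55 len 0.101 px (np.float64(359.0), np.float64(264.0))
scene clear_vial 0.7 mean [ 0.569  -0.0843] mid [ 0.5696 -0.0844] ang -9.55 len 0.113 px (np.float64(233.0), np.float64(246.0))
scene scan_line 0.93 mean [0.5706 0.0535] mid [0.5676 0.1873] ang -88.72 len 0.762 px (np.float64(271.0), np.float64(226.0))
scene dropper_mid 0.88 [ 0.724 -0.022  0.047]
scene dropper_mid 0.18 [0.6   0.034 0.003]
scene tube_rack_mid 0.88 [ 0.587 -0.298  0.061]
scene clear_vial 0.67 [ 0.576 -0.095  0.024]
```

View pics/w12.png

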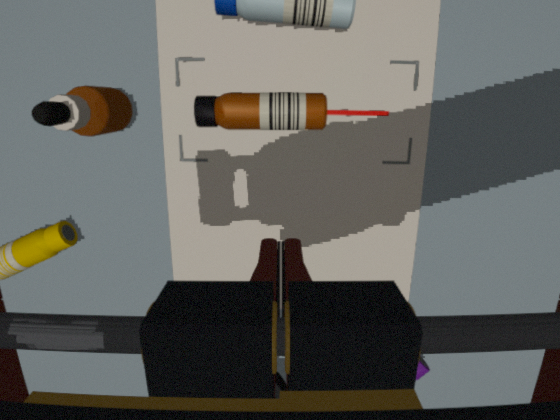

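The vial at (262,111) lies on the line, which comes out from under the middle of its tail end at (328,112) and runs to (388,113). The hand is clear, so I'll hand in.

```bash
python3 -c "
from workcell import robot
robot.finish_job()"
```

```text
the job is handed in; nothing more can be done
```

The amber vial now lies along the red scan line with the line under its middle. I rolled it there with the closed fingertips in slow pushes of about 40 mm/s or less. Pushing near the cap end turned it about 4.5°, and a last slow nudge at its middle moved it about 2 mm onto the line. I handed the job in at about 18 s.

- **Position:** the last checks put the vial's axis 0.5 to 0.8 mm past the line. The wrist camera gave an angle of about +0.6° and the scene camera −0.9° to about 0°, so they disagree slightly, within their error.
- **Along the line:** the vial's middle is about 17 mm from the line's middle, toward the cap. It started about that far off and I did not correct it. Its cap end comes to about the end of the printed line.
- **Other things:** the clear vial, dropper and tube rack showed within about 4 mm of their first readings, which is the networks' error. I did not re-measure the scanner.
- **Failed or unreliable readings:** the top camera's late readings of the vial were unusable because the arm blocked its view. With the hand leaned back, the wrist camera read about 10 mm off, so I relied on views with the hand upright.

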